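# Index the rotary board holder by one hole

## Task

Turn the table of the rotary circuit-board holder on to its next index hole, counter-clockwise as seen from above: with the fingertips press the red plunger right in first, without forcing it against its stop, keep it pressed while you push it round with the table, and at the next hole let it spring fully back out so that the table is locked there. Go neither past that hole nor the other way. Nothing is to be pinched or lifted: the circuit board stays in its nest on the table, and leave the reel, the jar and the screwdriver where they are.

Things in the scene. Friction and masses are not known exactly. Their poses are not given: they have to be found in the camera images.
- stage: Fixed base of the rotary board holder, 236 mm across; origin on the turning axis at bench height, z up. Its aluminium flange (top 36 mm above the bench) has six brass-rimmed index holes, 16 mm wide, every 60 degrees on a 100 mm radius, joined by a narrow slot. At the start the plunger is in the hole on the base's -x side. A white disc, 168 mm across, top at 52 mm, turns on it.
- next_hole (a point): Centre of the next index hole, counter-clockwise from the plunger's starting hole, at the flange's top face, 36 mm above the bench. It belongs to the base and does not move.
- plunger_top (a point): Centre of the dish floor in the plunger's red cap, 100 mm from the turning axis, 80 mm above the bench when out, 69 mm fully in; moves with plunger and table. Cap 52 mm across; dark dish 43 mm inside with a lip 4 mm high, where shut fingertips can rest and push sideways. It sits on the disc's white arm (44 mm wide, top at 54 mm).
- plunger (a joint): Plunger travel in m: 0 = fully out (locks the table), 0.011 = fully in. Spring: 3.5 N at first, 7.5 N fully in, then a hard stop. The table runs free when it is at least 0.0095 in. Let go between holes, it rides under the flange, still in; let go within about 3 mm of a hole's centre, it centres itself and springs out.
- disc (a joint): Angle of the table in rad: 0 = starting hole, positive counter-clockwise from above, next hole at +1.047 (60 degrees). Play in a hole is about 0.01; turning friction is about 0.1 N m, the table stays where it is left.
- board: Loose green circuit board 41 x 51 x 4 mm, 20 mm tall over its aluminium heatsink (72 mm above the bench), lying in a nest on the disc opposite the plunger, 48 mm from the axis; origin at its underside centre. It rides along with the table.
- reel: Loose bystander: black reel, 54 mm diameter, 40 mm tall, standing on the bench; origin at its underside centre.
- jar: Loose bystander: amber glass jar, 44 mm diameter, 55 mm tall; origin at its underside centre.
- driver: Loose bystander: orange-handled screwdriver 160 mm long lying on the bench along its x axis; origin under its middle.
There are look-alikes about, which are no part of the job. Leave any yellow look-alike of the board alone.

How it is judged:
By the outcome, as a careful person would: the job done as asked, in the order asked, and still so for the second after the job is handed in, with the robot touching nothing.
It also fails if it takes over 38 s, if anything falls off the work surface, if the arm or the gripper's body presses on something with over 40 N, if the wrist force passes 120 N, or if a joint passes its speed limit or range.

## Robot

A 7-joint arm with a two-finger parallel gripper is mounted at the origin on the work surface. World frame = base frame: x ahead of the robot, y to its left, z up, the work surface at z = 0. Lengths are in m, angles in rad, forces in N, time in s.
With the tool pointing down it reaches from about 0.4 to 0.85 m from the base axis. Payload 4.5 kg.
Tool frame: the origin (TCP) lies at the very end of the fingers, on their centre line; the grasp point (between the pads) lies 19 mm behind it; z points along the fingers, y is the direction in which the jaws open and shut (so a half turn about z gives the same grasp; the last joint's range is limited). The gripper opens to 88 mm and grips with 3 to 60 N. Pads are 18 mm wide; open, the fingers measure 123 mm over their backs; the gripper's body (75 mm by 187 mm) begins 45 mm behind the grasp point.
Start: joints at [-1.149, 0.689, -0.195, 1.565, 0.157, 0.902, -0.215], TCP at [0.236, 0.579, 0.21] pointing down, gripper open.
Joint ranges: [-3.01, 3.01], [-0.46, 2.08], [-1.47, 1.51], [0.13, 2.56], [-1, 4.14], [0.04, 2.09], [-2.66, 2.66]. Speed limits (rad/s): [2.57, 2.57, 3.14, 3.14, 3.14, 3.14, 3.14].

## Interface

Orientations are given as a unit quaternion [x, y, z, w].
In Python, from plant import telemetry, imaging, r gives the robot as it stands.
- The arm moves only by the shell command python3 -m creep 'ROWS' [FORCE]. ROWS is JSON, a list of rows, each a list of 5 numbers: the closure in counts, from 0 (fully open) to 255 (shut), then the shift along the tool's x, y, z in m, then the turn about the tool's z in degrees. In form: [[fingers, x, y, z, yaw], ...]. A call has 1 to 10 rows; each row is the pose to reach, as a shift and turn from the pose commanded when the call began, along the tool's axes at that moment; what a row does not reach only later rows make up. A row lasts 1/8 s, in which the tool goes at most 62.5 mm and 10.7 degrees, less where a joint would pass 70% of its speed; a pose out of reach is approached as far as the arm can. A call with a gripper value outside its range is refused whole. The fingers move at their own pace and stop on an object; FORCE is the grip in N (left out, the last holds). Time passes only in rows, so rows that repeat a pose let the fingers close. It gives the time, the measured TCP pose, the force and the opening at its end, in the units of the state.
- telemetry.get_state(): the state, without advancing time (a new reading comes with each control period).
- imaging.snapshot(name): name is "scene" or "top" or "wrist"; returns a dict with "image" (400x640x3 uint8, blue, green, red), "camera_matrix" (3x3 intrinsics, pixels), "distortion" ([k1, k2, p1, p2, k3] as OpenCV has them; the pictures are not rectified), "R" (3x3) and "t" (3): a world point X has camera coordinates R X + t; the wrist camera has in their place "hand_eye" (4x4, takes a point from camera to tool coordinates, whose origin is the TCP and whose axes are the flange's). Camera axes: x right, y down, z forward; pixel columns grow to the right and rows downward; lengths in m; the calibration is good to about 2 mm. A picture is of the moment at which its call begins: read the wrist's pose just before it. There is no depth.
- r.finish_job(): hands the job in, once; it reports no verdict.
Trained networks look in a picture, given as the dict that the camera call returned (one of the last four; its "shot" number tells which), for a name from the list of things; names that differ only in an ending like _2 or _b are one class to them, and where a whole thing is asked for, a point or a joint stands for the part that bears it (a point fixed in the world has none). Each returns a list of dicts, best first, with "score" (0 to 1); they miss things now and then, are a little off and sometimes report something else, mostly with a low value. They report only what shows in the picture. A call takes as long as a camera call. They do not tell look-alikes from the thing itself.
- imaging.boxes_of(picture, target): "rect" ([left, top, right, bottom] in pixels, round what is visible of it).
- imaging.trace(picture, target): "pixels" (400x640 bool, what is visible of it) and "rect" ([left, top, right, bottom] in pixels, round what is visible of it).
- imaging.place_of(picture, target): "location" ([row, column] in pixels: a listed point, or the origin of a listed thing).
The state is a dict: "clock": time; "q": joint angles; "qd": joint speeds; "joint_torque": joint torques, N m; "tool_pos": TCP position; "eef_rot": TCP orientation; "contact_force": force on the tool from outside, world axes, zero at the start; "moment": the same for the moment, N m; "opening": opening from 0.0 (shut) to 1.0 (fully open).
Only numpy, scipy, OpenCV 4.12 (cv2) and the standard library are available. Lean on these libraries where they do the work, as an engineer would, in place of code of your own. Each camera call takes 0.05 s, during which the arm holds its last target.

## Working session

There is one attempt and no reset: what is moved stays moved. The work goes in short steps, Python scripts to look and compute and a shell command to move; the robot and the scene stay as the last step left them, time stands still between calls to the robot, and variables do not carry over. Pictures are saved under pics/ and viewed, and the job is handed in when it is done.

```bash
ls; mkdir -p pics
cat > h.py <<'E'
import numpy as np,cv2
from plant import telemetry, imaging, r
def ray(p,px):
    K=np.array(p["camera_matrix"]);d=np.array(p["distortion"])
    u=cv2.undistortPoints(np.array([[px]],float),K,d)[0,0]
    R=np.array(p["R"]);t=np.array(p["t"])
    return -R.T@t, R.T@np.array([u[0],u[1],1])
def atz(p,px,z):
    o,d=ray(p,px); return o+d*(z-o[2])/d[2]
def proj(p,X):
    return cv2.projectPoints(np.array(X,float).reshape(-1,3),cv2.Rodrigues(np.array(p["R"]))[0],np.array(p["t"],float),np.array(p["camera_matrix"]),np.array(p["distortion"]))[0].reshape(-1,2)
E
python3 - <<'E'
from h import *
s=telemetry.get_state();print({k:np.round(v,3).tolist() for k,v in s.items()})
for n in ["scene","top"]:
    p=imaging.snapshot(n);cv2.imwrite(f"pics/{n}0.png",p["image"])
    for t,z in [("stage",0),("next_hole",.036),("plunger_top",.08),("board",.052),("reel",0),("jar",0),("driver",0)]:
        for d in imaging.place_of(p,t)[:3]:
            rc=d["location"];print(n,t,np.round(rc),round(d["score"],2),np.round(atz(p,rc[::-1],z),4))
E
```

```text
pics
{'clock': 0.0, 'q': [-1.149, 0.69, -0.195, 1.566, 0.157, 0.903, -0.215], 'qd': [-0.0, 0.001, 0.001, 0.0, 0.0, 0.001, 0.001], 'joint_torque': [-0.0, -52.756, -1.267, -15.343, -0.052, 0.006, 0.0], 'tool_pos': [0.236, 0.578, 0.209], 'eef_rot': [0.193, 0.981, -0.001, -0.0], 'contact_force': [-0.308, -0.039, -0.072], 'moment': [-0.002, 0.051, -0.054], 'opening': 0.996}
scene stage [221. 354.] 0.78 [0.5519 0.0693 0.    ]
scene next_hole [196. 372.] 0.92 [0.4686 0.0434 0.036 ]
scene plunger_top [201. 391.] 0.48 [0.4861 0.1385 0.08  ]
scene board [190. 301.] 0.69 [ 0.6341 -0.0762  0.052 ]
scene board [202. 393.] 0.63 [0.4544 0.1146 0.052 ]
scene board [256. 283.] 0.62 [0.8082 0.1383 0.052 ]
scene reel [257. 466.] 0.97 [0.4141 0.3453 0.    ]
scene reel [286. 414.] 0.53 [0.5865 0.3442 0.    ]
scene reel [221. 356.] 0.27 [0.5483 0.0728 0.    ]
scene jar [161. 301.] 0.57 [ 0.5001 -0.3094  0.    ]
scene driver [286. 414.] 0.79 [0.5876 0.3434 0.    ]
top stage [213. 288.] 0.68 [0.5607 0.066  0.    ]
top stage [252. 298.] 0.22 [0.467 0.041 0.   ]
top next_hole [250. 297.] 0.65 [0.4673 0.041  0.036 ]
top plunger_top [243. 254.] 0.59 [0.4795 0.1354 0.08  ]
top board [201. 389.] 0.93 [ 0.5804 -0.1745  0.052 ]
top board [196. 298.] 0.78 [0.5929 0.039  0.052 ]
top board [125. 280.] 0.54 [0.7708 0.0851 0.052 ]
top reel [273. 171.] 0.74 [0.4131 0.3487 0.    ]
top jar [243. 451.] 0.62 [ 0.4877 -0.3321  0.    ]
top jar [214. 286.] 0.28 [0.5592 0.0706 0.    ]
top driver [203. 177.] 0.95 [0.5858 0.3436 0.    ]
```

View pics/scene0.png

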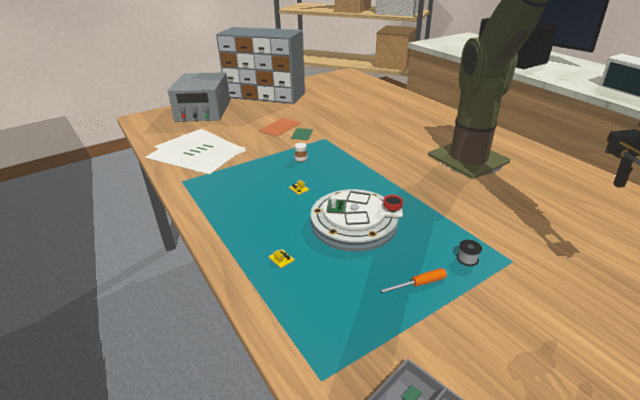

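View pics/top0.png

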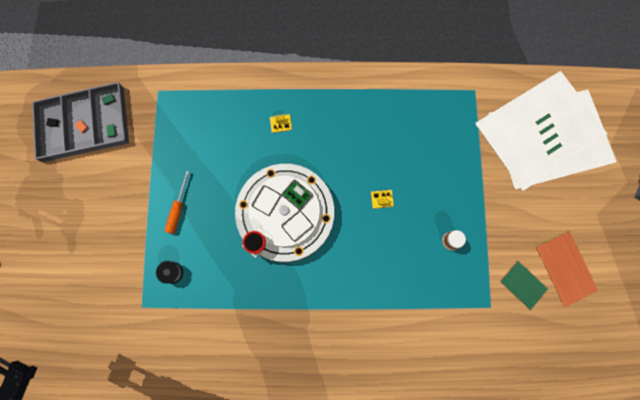

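Top view: stage centre is at about (287,213), red plunger at (254,243), next hole counter-clockwise at (299,251). The green board sits in its nest at (297,194). Yellow look-alikes at (281,123) and (382,199) are to be left alone. I'll refine the geometry with an enlarged crop and a fit.

Run:
```python
from h import *
from scipy.optimize import least_squares
p=imaging.snapshot("top");im=p["image"]
c=im[155:275,225:345];cv2.imwrite("pics/topc.png",cv2.resize(c,None,fx=5,fy=5,interpolation=cv2.INTER_CUBIC))
hsv=cv2.cvtColor(im,cv2.COLOR_BGR2HSV).astype(int)
b,g,rr=[im[...,i].astype(int) for i in range(3)]
m=((rr-b)>40).astype(np.uint8); m[:, :230]=0;m[:,345:]=0;m[:160]=0;m[270:]=0
n,l,st,ce=cv2.connectedComponentsWithStats(m)
for i in range(1,n):
    if st[i,4]>8: print(np.round(ce[i],1),st[i,4],np.round(atz(p,ce[i],.036),4),np.round(atz(p,ce[i],.083),4))
```

```text
[270.4 172.7] 61 [0.654  0.1076 0.036 ] [0.6418 0.102  0.083 ]
[311.1 179.5] 61 [0.637 0.009 0.036] [0.6255 0.0079 0.083 ]
[242.8 204.1] 60 [0.5768 0.1718 0.036 ] [0.5681 0.1633 0.083 ]
[325.5 218. ] 63 [ 0.5432 -0.0255  0.036 ] [ 0.5361 -0.025   0.083 ]
[254.2 241.7] 221 [0.487  0.1421 0.036 ] [0.4824 0.1349 0.083 ]
[298.5 250.5] 68 [0.4666 0.0377 0.036 ] [0.4629 0.0352 0.083 ]
```

View pics/topc.png

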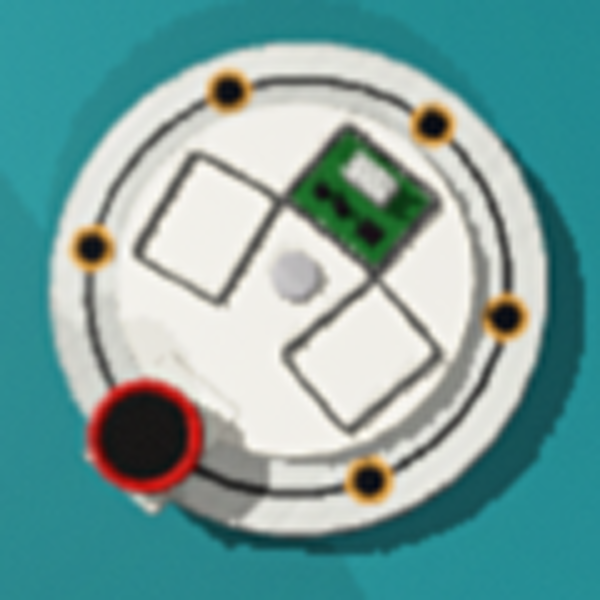

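The enlarged crop confirms it: red cap at lower left, six brass holes, and the next hole CCW at the bottom right of the cap. Opposite holes give a centre of (0.560, 0.073) and a radius of 0.100. That puts the plunger at (0.483, 0.137) and the next hole at (0.466, 0.038). The chord is 100 mm, as it should be. Next I'll work out the approach.

```bash
cat >> h.py <<'E'
from scipy.spatial.transform import Rotation as Ro
C=np.array([.5602,.0730])
def pl(deg,rad=.1):
    a=np.radians(140.1+deg); return C+rad*np.array([np.cos(a),np.sin(a)])
def to(xyz,ang=None,pos=None,R=None):
    s=telemetry.get_state();R=Ro.from_quat(s["eef_rot"]).as_matrix() if R is None else R
    pos=np.array(s["tool_pos"]) if pos is None else pos
    y=np.degrees(np.arctan2(R[1,1],R[0,1]))
    return np.round((R.T@(np.array(xyz)-pos))*1000,1), None if ang is None else round(-(ang-y),1)
def st():
    s=telemetry.get_state();R=Ro.from_quat(s["eef_rot"]).as_matrix()
    print(round(s["clock"],2),np.round(s["tool_pos"],4),"yang",round(np.degrees(np.arctan2(R[1,1],R[0,1])),2),"tilt",np.round(R[:,2],3),"F",np.round(s["contact_force"],2),"op",round(s["opening"],3))
E
python3 -c "
from h import *
st();print(pl(0),to([*pl(0),.15],50.1))"
```

```text
0.85 [0.2363 0.5786 0.2096] yang 67.78 tilt [ 0.  0. -1.] F [0.41 0.89 0.51] op 0.998
[0.48348348 0.13714496] (array([-395.7, -315.3,   59.6]), np.float64(17.7))
```

```bash
python3 -m creep '[[255,-0.045,-0.036,0,2],[255,-0.09,-0.072,0,4],[255,-0.135,-0.108,0,6],[255,-0.18,-0.144,0,8],[255,-0.225,-0.18,0,10],[255,-0.27,-0.216,0,12],[255,-0.315,-0.252,0.02,14],[255,-0.36,-0.288,0.04,16],[255,-0.3957,-0.3153,0.06,17.7],[255,-0.3957,-0.3153,0.06,17.7]]' 10
python3 - <<'E'
from h import *
st()
s=telemetry.get_state()
p=imaging.snapshot("wrist");cv2.imwrite("pics/w1.png",p["image"])
R=Ro.from_quat(s["eef_rot"]).as_matrix();H=np.array(p["hand_eye"])
Rc=R@H[:3,:3];tc=R@H[:3,3]+np.array(s["tool_pos"])
p["R"]=Rc.T;p["t"]=-Rc.T@tc
for t,z in [("plunger_top",.08),("next_hole",.036),("stage",0)]:
    for d in imaging.place_of(p,t)[:2]:
        rc=d["location"];print(t,np.round(rc),round(d["score"],2),np.round(atz(p,rc[::-1],z),4))
print(proj(p,[[*pl(0),.08],[*pl(60),.036],[*s["tool_pos"]]]))
E
```

```text
clock: 2.1
tool_pos: [0.4844, 0.1324, 0.1484]
eef_rot: [0.345, 0.939, -0.002, -0.0]
contact_force: [-0.7, 0.8, 0.8]
opening: 0.008
2.1 [0.4844 0.1324 0.1484] yang 49.63 tilt [-0.001 -0.003 -1.   ] F [-0.71  0.77  0.82] op 0.008
plunger_top [192. 331.] 0.61 [0.4843 0.1379 0.08  ]
next_hole [238. 232.] 0.6 [0.4688 0.0382 0.036 ]
stage [264. 329.] 0.88 [0.5563 0.0757 0.    ]
[[329.23191843 192.37482592]
 [230.36097062 235.74248673]
 [324.68719744 231.6133612 ]]
```

View pics/w1.png

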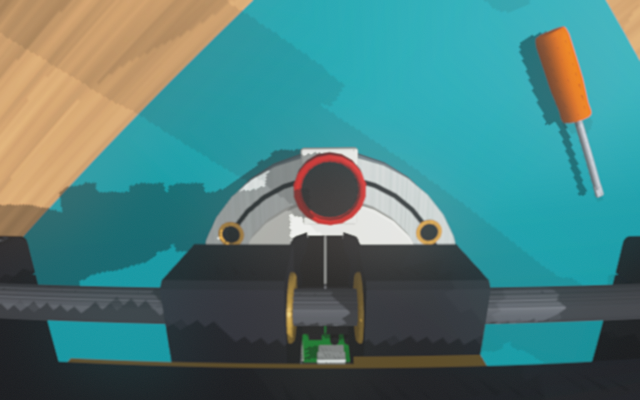

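The wrist view shows the red cap at (331,188) with the tips at (325,236), and the detections agree with my model to within about 1 mm. Next I'll settle and descend to just above the dish.

```bash
python3 -c "
from h import *
st();print(to([*pl(0),.09],50.1))"
```

```text
2.3 [0.4832 0.1389 0.1501] yang 50.23 tilt [ 0.001  0.001 -1.   ] F [-0.11  1.02  0.24] op 0.004
(array([-1.4, -1.3, 60.1]), np.float64(0.1))
```

```bash
python3 -m creep '[[255,0,0,0.02,0],[255,0,0,0.04,0],[255,0,0,0.058,0],[255,0,0,0.058,0],[255,0,0,0.058,0]]'
python3 - <<'E'
from h import *
st();p=imaging.snapshot("scene");cv2.imwrite("pics/s2.png",cv2.resize(p["image"][130:270,280:460],None,fx=4,fy=4,interpolation=cv2.INTER_CUBIC));st()
print(proj(p,[*telemetry.get_state()["tool_pos"]]))
E
```

```text
clock: 2.92
tool_pos: [0.4836, 0.1382, 0.0924]
eef_rot: [0.341, 0.94, 0.001, 0.0]
contact_force: [0.4, -0.7, 0.4]
opening: 0.01
2.92 [0.4836 0.1382 0.0924] yang 50.17 tilt [ 0.001  0.001 -1.   ] F [ 0.43 -0.72  0.44] op 0.01
2.98 [0.4839 0.138  0.0925] yang 50.15 tilt [ 0.002  0.001 -1.   ] F [ 0.22 -0.96  0.06] op 0.009
[[391.80196493 196.54958216]]
```

View pics/s2.png

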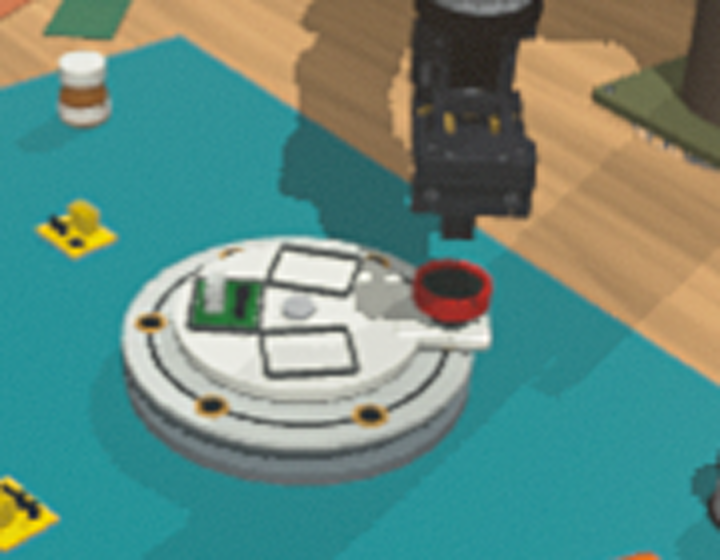

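Scene crop: the fingertips end at crop (457,236), which is image (394,189). The TCP projects to (392,196.5), so the tips look higher than expected. I'll check that before pressing.

Run:
```python
from h import *
st()
p=imaging.snapshot("scene");a=p["image"][150:240,340:460].copy()
X=telemetry.get_state()["tool_pos"]
a=cv2.resize(a,None,fx=6,fy=6,interpolation=cv2.INTER_CUBIC)
def mark(a,q,o,f,c):
    cv2.drawMarker(a,tuple(int(v) for v in ((q-np.array(o))*f)),c,cv2.MARKER_CROSS,14,1)
for z,c in [(X[2],(0,255,255)),(X[2]+.02,(255,0,255)),(.08,(255,255,0))]:
    mark(a,proj(p,[X[0],X[1],z])[0],(340,150),6,c)
cv2.imwrite("pics/s3.png",a)
s=telemetry.get_state();p=imaging.snapshot("wrist")
R=Ro.from_quat(s["eef_rot"]).as_matrix();H=np.array(p["hand_eye"]);print(np.round(H,3))
Rc=R@H[:3,:3];tc=R@H[:3,3]+np.array(s["tool_pos"]);p["R"]=Rc.T;p["t"]=-Rc.T@tc
a=p["image"].copy()
for z,c in [(X[2],(0,255,255)),(X[2]+.02,(255,0,255)),(.08,(255,255,0))]: mark(a,proj(p,[X[0],X[1],z])[0],(0,0),1,c)
cv2.imwrite("pics/w3.png",a)
```

```text
2.98 [0.4839 0.138  0.0925] yang 50.15 tilt [ 0.002  0.001 -1.   ] F [ 0.22 -0.96  0.06] op 0.009
[[-0.    -0.966 -0.258  0.066]
 [ 1.    -0.    -0.     0.   ]
 [ 0.    -0.258  0.966 -0.175]
 [ 0.     0.     0.     1.   ]]
```

View pics/s3.png

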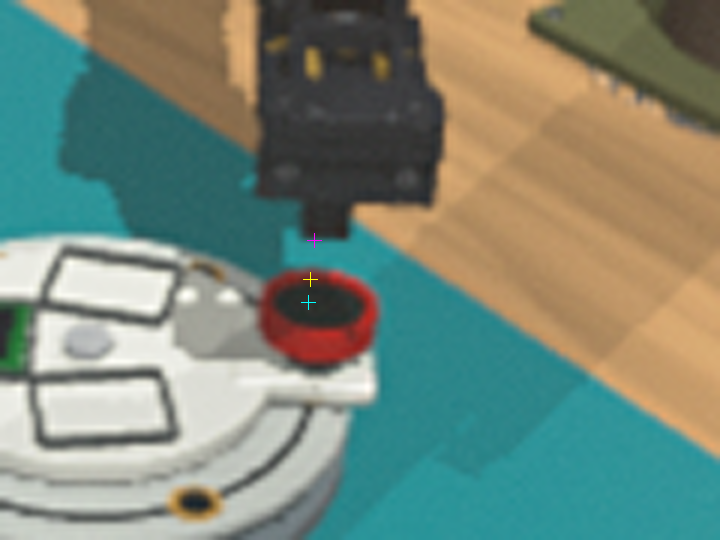

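View pics/w3.png

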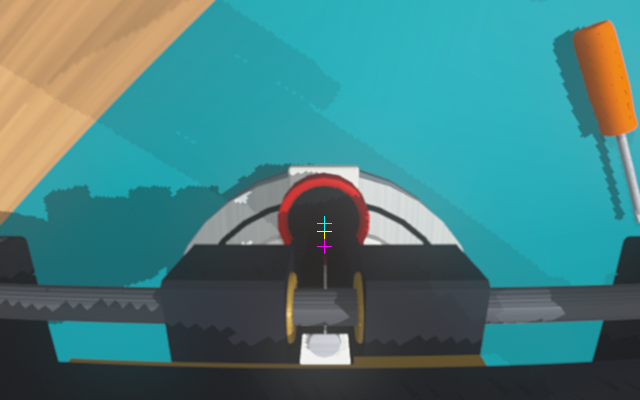

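Run:
```python
from h import *
p=imaging.snapshot("wrist");a=p["image"][160:300,250:400].astype(float)
a=np.clip(a*4,0,255).astype(np.uint8);cv2.imwrite("pics/w4.png",cv2.resize(a,None,fx=4,fy=4,interpolation=cv2.INTER_CUBIC))
w=cv2.imread("pics/w1.png")[130:300,250:400].astype(float);w=np.clip(w*3,0,255).astype(np.uint8)
cv2.imwrite("pics/w1b.png",cv2.resize(w,None,fx=3.5,fy=3.5,interpolation=cv2.INTER_CUBIC))
print(p["camera_matrix"])
```

```text
[[351.64087068   0.         324.78668204]
 [  0.         351.64087068 195.45523081]
 [  0.           0.           1.        ]]
```

View pics/w4.png

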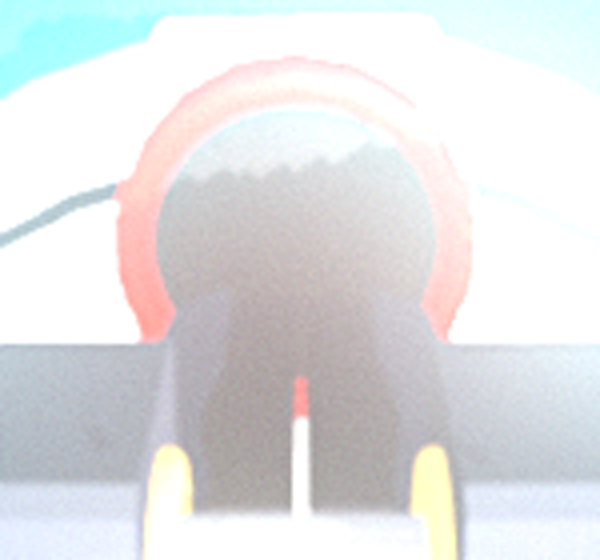

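View pics/w1b.png

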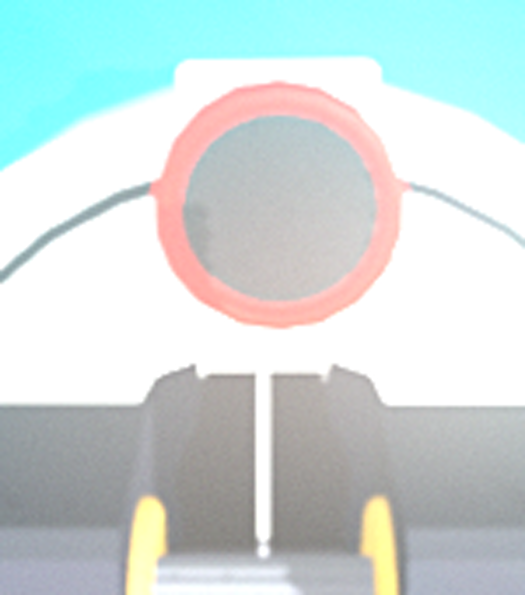

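With the contrast stretched, the closed fingertips are only about 20 mm across, so they fit the 43 mm dish. They seem to end roughly 25–30 mm behind the nominal TCP. I'll descend slowly and trust the contact force.

```bash
python3 -m creep '[[255,0,0,0.003,0],[255,0,0,0.006,0],[255,0,0,0.009,0],[255,0,0,0.012,0],[255,0,0,0.015,0],[255,0,0,0.015,0]]'
python3 - <<'E'
from h import *
st();p=imaging.snapshot("scene");a=p["image"][150:240,340:460].copy()
cv2.imwrite("pics/s5.png",cv2.resize(a,None,fx=6,fy=6,interpolation=cv2.INTER_CUBIC));st()
E
```

```text
clock: 3.88
tool_pos: [0.4833, 0.1371, 0.0763]
eef_rot: [0.341, 0.94, -0.0, -0.0]
contact_force: [-0.3, -0.6, 0.3]
opening: 0.005
3.88 [0.4833 0.1371 0.0763] yang 50.08 tilt [-0. -0. -1.] F [-0.35 -0.57  0.28] op 0.005
3.92 [0.4833 0.1371 0.0765] yang 50.08 tilt [-0. -0. -1.] F [-0.65  0.46  0.66] op 0.006
```

View pics/s5.png

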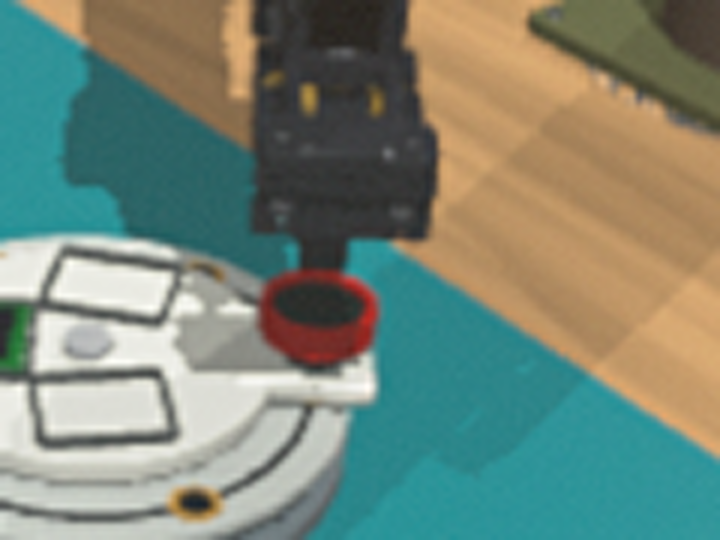

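No contact yet at TCP z = 0.0765. The tip's lower edge is at crop (325,268), still about 15–20 mm above the dish floor if it is centred. That fits short fingers. I'll check with the wrist camera for lateral alignment while going lower.

```bash
python3 -m creep '[[255,0,0,0.003,0],[255,0,0,0.006,0],[255,0,0,0.009,0],[255,0,0,0.009,0]]'
python3 - <<'E'
from h import *
st();p=imaging.snapshot("scene");a=p["image"][160:230,350:440].copy()
a=cv2.resize(a,None,fx=6,fy=6,interpolation=cv2.INTER_CUBIC)
p=imaging.snapshot("wrist");b=np.clip(p["image"][160:300,250:400]*4.,0,255).astype(np.uint8)
b=cv2.resize(b,(450,420),interpolation=cv2.INTER_CUBIC)
b=cv2.resize(b,(300,420))if 0 else b[:, 50:300]
cv2.imwrite("pics/c6.png",np.hstack([a,b]));st()
E
```

```text
clock: 4.42
tool_pos: [0.4832, 0.1371, 0.0673]
eef_rot: [0.341, 0.94, -0.0, -0.0]
contact_force: [0.0, 0.2, -0.4]
opening: 0.008
4.42 [0.4832 0.1371 0.0673] yang 50.09 tilt [-0.001 -0.    -1.   ] F [ 0.05  0.21 -0.41] op 0.008
4.53 [0.4834 0.1371 0.0676] yang 50.08 tilt [-0.  0. -1.] F [0.3  0.31 0.5 ] op 0.008
```

View pics/c6.png

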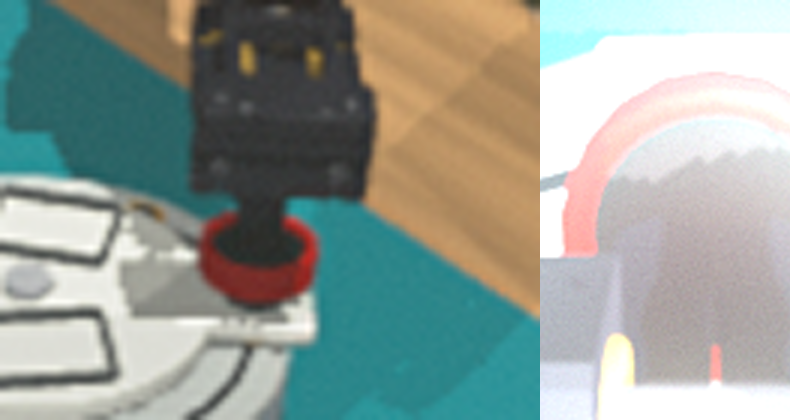

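The finger now covers the far rim and is inside the cap outline at crop (258,220), so it is above the dish and centred. The fingers are short in height, not off to the side. I'll continue down in small steps.

```bash
python3 -m creep '[[255,0,0,0.002,0],[255,0,0,0.004,0],[255,0,0,0.006,0],[255,0,0,0.006,0]]'
```

```text
clock: 5.03
tool_pos: [0.4833, 0.1371, 0.0614]
eef_rot: [0.341, 0.94, -0.0, -0.0]
contact_force: [0.3, -0.2, -0.1]
opening: 0.008
```

```bash
python3 -m creep '[[255,0,0,0.002,0],[255,0,0,0.004,0],[255,0,0,0.004,0]]'
python3 - <<'E'
from h import *
p=imaging.snapshot("scene");a=p["image"][160:230,350:440].copy()
cv2.imwrite("pics/s7.png",cv2.resize(a,None,fx=6,fy=6,interpolation=cv2.INTER_CUBIC));st()
E
```

```text
clock: 5.4
tool_pos: [0.4833, 0.1371, 0.0575]
eef_rot: [0.341, 0.94, -0.0, -0.0]
contact_force: [-1.0, -0.2, 0.4]
opening: 0.005
5.45 [0.4834 0.1371 0.0575] yang 50.08 tilt [-0. -0. -1.] F [-0.31 -0.42  0.04] op 0.006
```

View pics/s7.png

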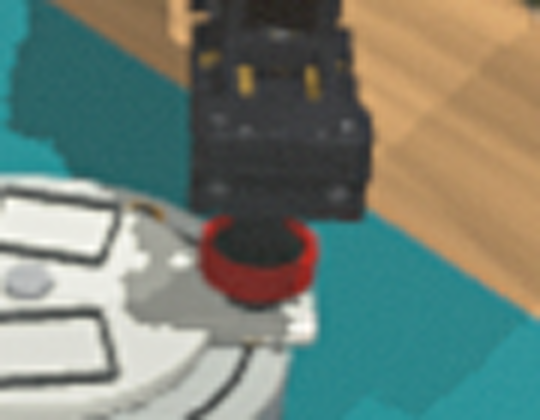

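```bash
python3 -m creep '[[255,0,0,0.002,0],[255,0,0,0.003,0],[255,0,0,0.003,0]]'
```

```text
clock: 5.82
tool_pos: [0.4833, 0.1371, 0.0545]
eef_rot: [0.341, 0.94, -0.0, -0.0]
contact_force: [0.2, 0.3, 0.6]
opening: 0.007
```

```bash
python3 -m creep '[[255,0,0,0.002,0],[255,0,0,0.003,0],[255,0,0,0.003,0]]'
```

```text
clock: 6.2
tool_pos: [0.4834, 0.1371, 0.0515]
eef_rot: [0.341, 0.94, -0.0, -0.0]
contact_force: [-0.1, 0.4, -0.3]
opening: 0.009
```

Run:
```python
from h import *
p=imaging.snapshot("scene");a=p["image"][160:230,350:440].copy()
a=cv2.resize(a,None,fx=6,fy=6,interpolation=cv2.INTER_CUBIC)[:,100:400]
p=imaging.snapshot("wrist");b=np.clip(p["image"][160:300,250:400]*4.,0,255).astype(np.uint8)
b=cv2.resize(b,(450,420),interpolation=cv2.INTER_CUBIC)
cv2.imwrite("pics/c8.png",np.hstack([a,b]));cv2.imwrite("pics/w8.png",p["image"]);st()
```

```text
6.3 [0.4834 0.1371 0.0516] yang 50.08 tilt [-0.  0. -1.] F [0.47 0.42 0.37] op 0.01
```

View pics/c8.png

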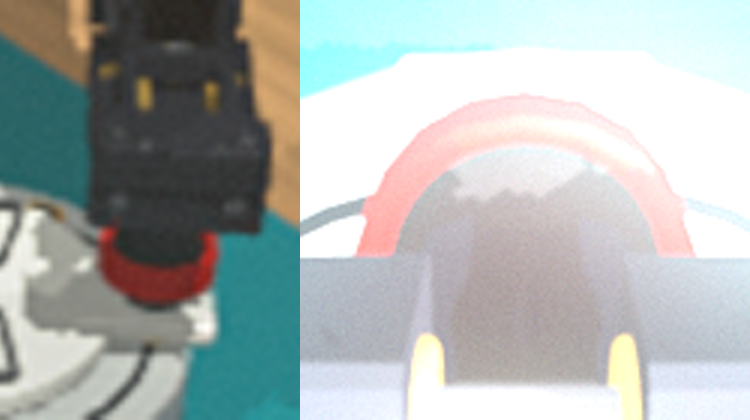

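View pics/w8.png

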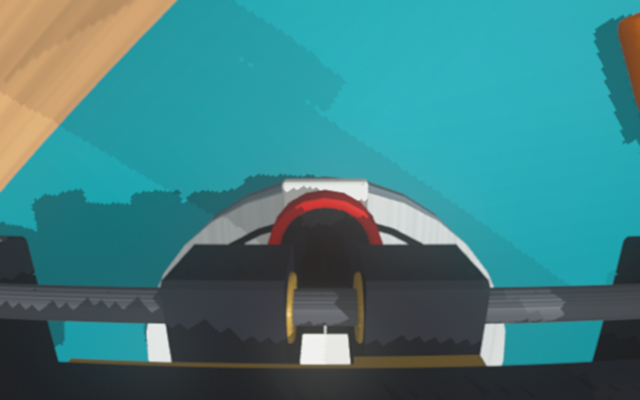

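The tips are inside the dish outline and are still reading no force. I'll continue down in 1.5–2 mm steps.

```bash
python3 -m creep '[[255,0,0,0.001,0],[255,0,0,0.002,0],[255,0,0,0.002,0]]'
```

```text
clock: 6.68
tool_pos: [0.4835, 0.1371, 0.0497]
eef_rot: [0.341, 0.94, 0.0, 0.0]
contact_force: [-1.3, -0.1, 3.9]
opening: 0.009
```

```bash
python3 -m creep '[[255,0,0,0.001,0],[255,0,0,0.002,0],[255,0,0,0.002,0]]'
```

```text
clock: 7.05
tool_pos: [0.4835, 0.1371, 0.0476]
eef_rot: [0.341, 0.94, 0.0, 0.0]
contact_force: [-0.3, -0.5, 4.4]
opening: 0.008
```

Contact came at TCP z ≈ 0.0505 with about 3.9 N, which matches the plunger's initial spring force. Full travel should be near 0.0395. I'll press in steps and watch the force.

```bash
python3 -m creep '[[255,0,0,0.001,0],[255,0,0,0.002,0],[255,0,0,0.003,0],[255,0,0,0.003,0]]'
```

```text
clock: 7.55
tool_pos: [0.4835, 0.1372, 0.0446]
eef_rot: [0.341, 0.94, 0.0, 0.0]
contact_force: [0.4, -0.6, 6.2]
opening: 0.006
```

```bash
python3 -m creep '[[255,0,0,0.001,0],[255,0,0,0.002,0],[255,0,0,0.002,0]]'
python3 -c "
from h import *
F=[]
for i in range(4):
    imaging.snapshot('top'); F.append(telemetry.get_state()['contact_force'])
print(np.round(np.mean(F,0),2));st()"
```

```text
clock: 7.92
tool_pos: [0.4835, 0.1371, 0.0426]
eef_rot: [0.341, 0.94, 0.0, 0.0]
contact_force: [-0.9, -0.4, 6.5]
opening: 0.004
[-0.52 -0.34  5.95]
8.12 [0.4835 0.1371 0.0427] yang 50.08 tilt [ 0.  0. -1.] F [ 0.01 -0.79  6.3 ] op 0.006
```

```bash
python3 -m creep '[[255,0,0,0.001,0],[255,0,0,0.002,0],[255,0,0,0.002,0]]'
python3 -c "
from h import *
F=[]
for i in range(4):
    imaging.snapshot('top'); F.append(telemetry.get_state()['contact_force'])
print(np.round(np.mean(F,0),2));st()"
```

```text
clock: 8.5
tool_pos: [0.4835, 0.1371, 0.0407]
eef_rot: [0.341, 0.94, 0.0, 0.0]
contact_force: [-0.4, -0.8, 6.3]
opening: 0.008
[-0.76 -0.31  7.42]
8.7 [0.4835 0.1371 0.0408] yang 50.08 tilt [ 0.  0. -1.] F [-0.5  -0.43  8.1 ] op 0.004
```

```bash
python3 -m creep '[[255,0,0,0.0005,0],[255,0,0,0.0005,0]]'
python3 -c "
from h import *
F=[]
for i in range(4):
    p=imaging.snapshot('scene'); F.append(telemetry.get_state()['contact_force'])
print(np.round(np.mean(F,0),2));st()
cv2.imwrite('pics/s9.png',cv2.resize(p['image'][160:250,330:450],None,fx=6,fy=6,interpolation=cv2.INTER_CUBIC))"
```

```text
clock: 8.95
tool_pos: [0.4835, 0.1372, 0.0403]
eef_rot: [0.341, 0.94, 0.0, 0.0]
contact_force: [-0.8, 0.0, 7.9]
opening: 0.008
[-0.47 -0.4   7.08]
9.15 [0.4836 0.1372 0.0403] yang 50.08 tilt [ 0.  0. -1.] F [-0.91 -0.1   6.83] op 0.006
```

View pics/s9.png

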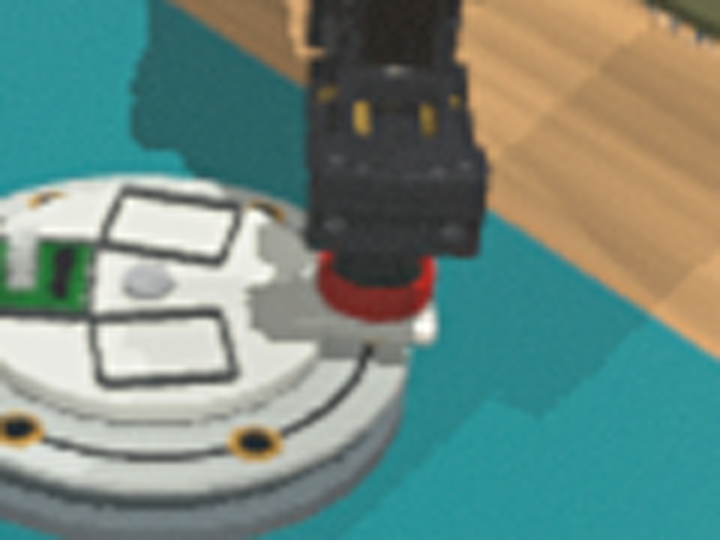

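The cap is visibly down at crop (376,290). The force of about 7.2 N implies roughly 10.2 mm of travel, which is past 9.5 and short of the stop. I'll make a small test turn of 4°. Here tool x is radial outward, CCW is −y, and yaw is negative.

```bash
python3 -c "
import numpy as np
for t in range(2,22,2): print(t,np.round([.1*(np.cos(np.radians(t))-1),-.1*np.sin(np.radians(t))],4))"
python3 -m creep '[[255,0,-0.0017,0,-1],[255,-0.0001,-0.0035,0,-2],[255,-0.0001,-0.0052,0,-3],[255,-0.0002,-0.007,0,-4],[255,-0.0002,-0.007,0,-4]]'
python3 -c "
from h import *
st();p=imaging.snapshot('scene');st()
cv2.imwrite('pics/s10.png',cv2.resize(p['image'][160:250,320:440],None,fx=6,fy=6,interpolation=cv2.INTER_CUBIC))
p=imaging.snapshot('top');cv2.imwrite('pics/t10.png',cv2.resize(p['image'][155:275,225:345],None,fx=5,fy=5,interpolation=cv2.INTER_CUBIC))"
```

```text
2 [-0.0001 -0.0035]
4 [-0.0002 -0.007 ]
6 [-0.0005 -0.0105]
8 [-0.001  -0.0139]
10 [-0.0015 -0.0174]
12 [-0.0022 -0.0208]
14 [-0.003  -0.0242]
16 [-0.0039 -0.0276]
18 [-0.0049 -0.0309]
20 [-0.006  -0.0342]
clock: 9.78
tool_pos: [0.4796, 0.1321, 0.0404]
eef_rot: [0.308, 0.951, 0.001, 0.0]
contact_force: [0.1, 0.2, 7.5]
opening: 0.007
9.78 [0.4796 0.1321 0.0404] yang 54.11 tilt [ 0.001  0.001 -1.   ] F [0.14 0.23 7.55] op 0.007
9.82 [0.4796 0.132  0.0404] yang 54.1 tilt [ 0.001  0.001 -1.   ] F [0.04 0.45 6.47] op 0.006
```

View pics/s10.png

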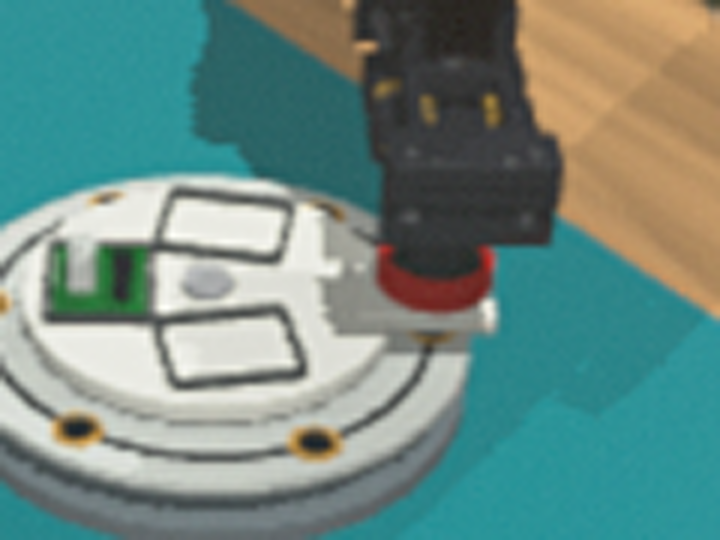

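View pics/t10.png

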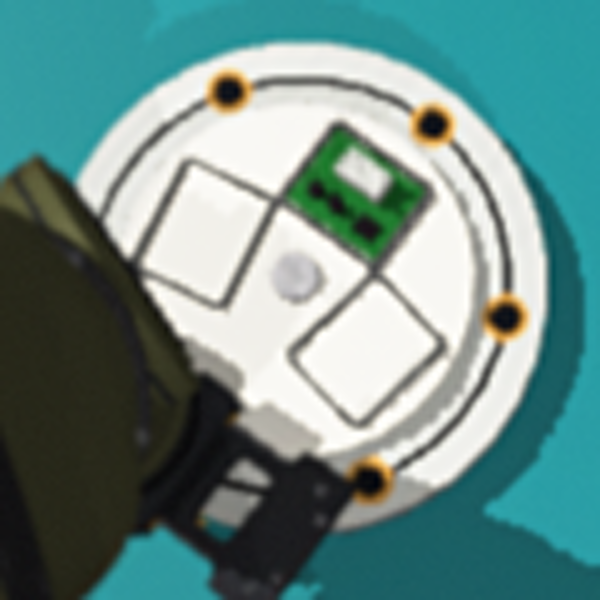

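The table is turning with the plunger: the board and nests have rotated a few degrees CCW and the old hole is uncovered. I'll build an angle measurement from the top camera and continue in arcs.

```bash
cat >> h.py <<'E'
def polar(p,im):
    th=np.radians(np.arange(0,360,.5));rr=np.arange(.012,.078,.0007)
    X=np.stack([C[0]+rr[:,None]*np.cos(th),C[1]+rr[:,None]*np.sin(th),np.full((len(rr),len(th)),.052)],-1)
    uv=proj(p,X).astype(np.float32).reshape(len(rr),len(th),2)
    return cv2.remap(cv2.cvtColor(im,cv2.COLOR_BGR2GRAY),uv[...,0],uv[...,1],cv2.INTER_CUBIC).astype(np.float32)
def angle(p=None,lo=-5,hi=75):
    p=p or imaging.snapshot("top")
    A=polar(p,cv2.imread("pics/top0.png"));B=polar(p,p["image"])
    th=np.arange(0,360,.5); sel=lambda d:((th-320+180)%360-180)  # board/nest side: world ang 320 opposite plunger
    band=np.where(np.abs(sel(0))<75)[0]
    best=[]
    for k in range(lo*2,hi*2):
        a=A[:,band];b=B[:,(band+k)%720]
        d=np.abs(a-b);best.append((np.mean(np.minimum(d,40)),k/2))
    e=np.array(best);i=int(np.argmin(e[:,0]))
    x=e[i,1]
    if 0<i<len(e)-1:
        y0,y1,y2=e[i-1:i+2,0];x+=.5*.5*(y0-y2)/(y0-2*y1+y2)
    return round(x,2),round(e[i,0],2)
E
python3 -c "
from h import *
print(angle());st()"
```

```text
(np.float64(3.88), np.float64(12.55))
9.93 [0.4796 0.132  0.0404] yang 54.1 tilt [ 0.001  0.001 -1.   ] F [-0.52 -0.14  6.15] op 0.004
```

```bash
python3 -m creep '[[255,-0.0001,-0.0035,0,-2],[255,-0.0002,-0.007,0,-4],[255,-0.0005,-0.0105,0,-6],[255,-0.001,-0.0139,0,-8],[255,-0.0015,-0.0174,0,-10],[255,-0.0022,-0.0208,0,-12],[255,-0.003,-0.0242,0,-14],[255,-0.0039,-0.0276,0,-16],[255,-0.0039,-0.0276,0,-16]]'
python3 -c "
from h import *
print(angle());st();q=telemetry.get_state()['tool_pos'][:2]-C;print(np.hypot(*q),np.degrees(np.arctan2(q[1],q[0]))%360-140.1)"
```

```text
clock: 11.05
tool_pos: [0.4665, 0.1072, 0.0404]
eef_rot: [0.173, 0.985, 0.0, 0.0]
contact_force: [0.2, 0.7, 6.5]
opening: 0.003
(np.float64(20.48), np.float64(12.94))
11.1 [0.4665 0.1072 0.0403] yang 70.09 tilt [ 0.001  0.001 -1.   ] F [0.23 0.05 7.35] op 0.005
0.09973513336090715 19.86768671463608
```

The table follows the tool: the camera measures 20.5° and the tool is at 19.9°. Force is steady at about 7 N. Next, another 20°.

```bash
python3 -m creep '[[255,-0.0001,-0.0035,0,-2],[255,-0.0002,-0.007,0,-4],[255,-0.0005,-0.0105,0,-6],[255,-0.001,-0.0139,0,-8],[255,-0.0015,-0.0174,0,-10],[255,-0.0022,-0.0208,0,-12],[255,-0.003,-0.0242,0,-14],[255,-0.0039,-0.0276,0,-16],[255,-0.0049,-0.0309,0,-18],[255,-0.006,-0.0342,0,-20]]'
python3 -c "
from h import *
p=imaging.snapshot('top');print(angle(p));st();q=telemetry.get_state()['tool_pos'][:2]-C;print(np.hypot(*q),np.degrees(np.arctan2(q[1],q[0]))%360-140.1)
cv2.imwrite('pics/t11.png',cv2.resize(p['image'][155:275,225:345],None,fx=5,fy=5,interpolation=cv2.INTER_CUBIC))"
```

```text
clock: 12.35
tool_pos: [0.4608, 0.0737, 0.0404]
eef_rot: [-0.002, 1.0, 0.001, 0.001]
contact_force: [1.6, 1.5, 6.4]
opening: 0.004
(np.float64(39.55), np.float64(25.59))
12.4 [0.4609 0.0729 0.0404] yang 90.21 tilt [ 0.002  0.001 -1.   ] F [-0.33  0.47  7.96] op 0.002
0.09934211995594515 39.97846067298468
```

View pics/t11.png

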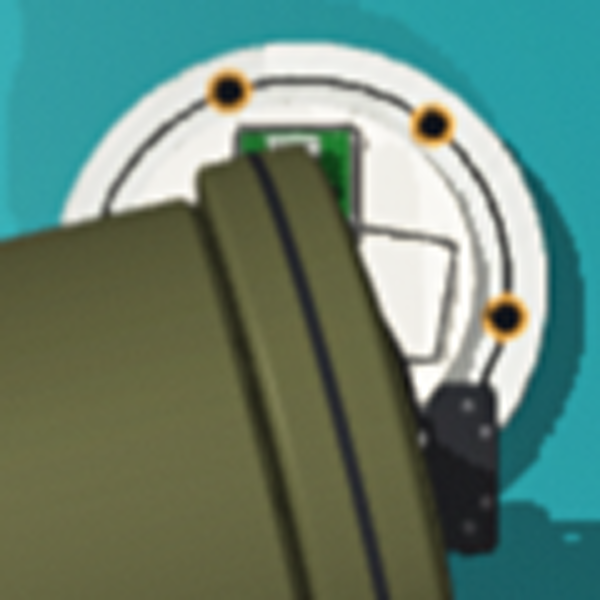

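The arm now covers part of the disc in the top view, but the measurement still gives 39.6° against the tool's 40.0°. The board is in its nest at (300,150). Another 14°, then I'll cross-check with the scene camera as well.

```bash
python3 -m creep '[[255,-0.0001,-0.0035,0,-2],[255,-0.0002,-0.007,0,-4],[255,-0.0005,-0.0105,0,-6],[255,-0.001,-0.0139,0,-8],[255,-0.0015,-0.0174,0,-10],[255,-0.0022,-0.0208,0,-12],[255,-0.003,-0.0242,0,-14],[255,-0.003,-0.0242,0,-14]]'
cat >> h.py <<'E'
def angle2(n,lo=-5,hi=75,half=100):
    p=imaging.snapshot(n); A=polar(p,cv2.imread(f"pics/{n}0.png"));B=polar(p,p["image"])
    th=np.arange(0,360,.5);band=np.where(np.abs((th-320+180)%360-180)<half)[0]
    e=np.array([(np.mean(np.minimum(np.abs(A[:,band]-B[:,(band+k)%720]),40)),k/2) for k in range(lo*2,hi*2)])
    i=int(np.argmin(e[:,0]));x=e[i,1]
    if 0<i<len(e)-1:
        y0,y1,y2=e[i-1:i+2,0];x+=.25*(y0-y2)/(y0-2*y1+y2)
    return p,round(x,2),round(e[i,0],1)
def ta():
    q=telemetry.get_state()['tool_pos'][:2]-C;print("tool r,ang",np.round(np.hypot(*q),4),np.round(np.degrees(np.arctan2(q[1],q[0]))%360-140.1,2))
E
python3 -c "
from h import *
for n in ['top','scene']: print(n,angle2(n)[1:],angle2(n,half=70)[1:])
p=imaging.snapshot('scene')
cv2.imwrite('pics/s12.png',cv2.resize(p['image'][160:260,300:420],None,fx=6,fy=6,interpolation=cv2.INTER_CUBIC))
st();ta()"
```

```text
clock: 13.4
tool_pos: [0.4642, 0.0488, 0.0404]
eef_rot: [-0.123, 0.992, 0.0, 0.001]
contact_force: [0.8, -0.0, 6.7]
opening: 0.007
top (np.float64(53.62), np.float64(28.9)) (np.float64(53.64), np.float64(25.0))
scene (np.float64(57.74), np.float64(21.8)) (np.float64(57.84), np.float64(21.7))
13.65 [0.4641 0.0488 0.0404] yang 104.08 tilt [ 0.002  0.001 -1.   ] F [ 1.13 -0.39  6.66] op 0.008
tool r,ang 0.0991 54.04
```

View pics/s12.png

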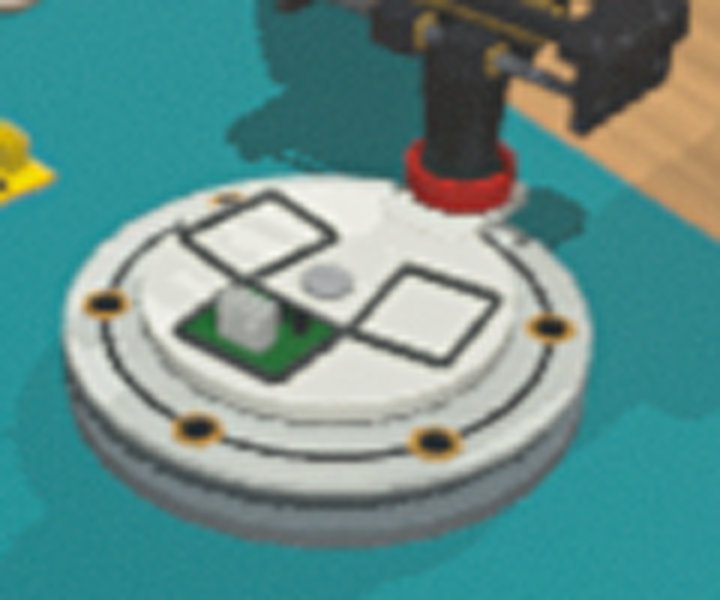

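Scene view: the cap is pressed at (460,180), the next hole is still hidden beneath it, and the board is in its nest. Top says 53.6°, the tool 54.0°, and the scene camera 57.8°. The likely cause is the scene camera's calibration offset and the tall heatsink. I'll check with the scene camera's own centre and the flat nest outlines.

Run:
```python
import h
from h import *
for n,hub in [("top",(284.6,210.4)),("scene",(354.5,206.8))]:
    p=imaging.snapshot(n);print(n,atz(p,hub,.056),proj(p,[*C,.056]))
    for half in (0,):
        best=[]
        for dx in np.arange(-.006,.0061,.002):
            for dy in np.arange(-.006,.0061,.002):
                h.C=C+[dx,dy]
                A=polar(p,cv2.imread(f"pics/{n}0.png"));B=polar(p,p["image"])
                th=np.arange(0,360,.5)
                o=(th-320+180)%360-180
                # empty nests only: at +-90 of board -> source bands, skip board and arm
                for nm,band in (("all",np.where(np.abs(o)<100)[0]),("nests",np.where((np.abs(o)>40)&(np.abs(o)<100))[0])):
                    for k in range(100,126):
                        best.append((nm,np.mean(np.minimum(np.abs(A[:,band]-B[:,(band+k)%720]),40)),k/2,dx,dy))
        for nm in("all","nests"):
            print(nm,[tuple(np.round(b[1:],4)) for b in sorted([b for b in best if b[0]==nm],key=lambda b:b[1])[:4]])
```

```text
top [0.55813648 0.06994574 0.056     ] [[283.30451955 209.52595446]]
all [(np.float64(27.2992), np.float64(60.5), np.float64(0.006), np.float64(0.0)), (np.float64(27.3299), np.float64(60.0), np.float64(0.006), np.float64(0.0)), (np.float64(27.3512), np.float64(61.0), np.float64(0.006), np.float64(0.0)), (np.float64(27.4135), np.float64(59.5), np.float64(0.006), np.float64(0.0))]
nests [(np.float64(31.4002), np.float64(62.5), np.float64(0.006), np.float64(-0.006)), (np.float64(31.4126), np.float64(62.5), np.float64(0.006), np.float64(-0.002)), (np.float64(31.4136), np.float64(62.0), np.float64(0.006), np.float64(-0.006)), (np.float64(31.425), np.float64(61.5), np.float64(0.006), np.float64(-0.006))]
scene [0.55974691 0.07934737 0.056     ] [[352.93923668 205.7280134 ]]
all [(np.float64(18.5955), np.float64(55.5), np.float64(-0.004), np.float64(-0.002)), (np.float64(18.607), np.float64(55.0), np.float64(-0.004), np.float64(-0.002)), (np.float64(18.6957), np.float64(56.0), np.float64(-0.004), np.float64(-0.002)), (np.float64(18.7126), np.float64(54.5), np.float64(-0.004), np.float64(-0.002))]
nests [(np.float64(15.8455), np.float64(55.5), np.float64(-0.004), np.float64(-0.002)), (np.float64(15.8578), np.float64(56.0), np.float64(-0.004), np.float64(-0.002)), (np.float64(15.9807), np.float64(55.0), np.float64(-0.004), np.float64(-0.002)), (np.float64(16.0102), np.float64(56.5), np.float64(-0.004), np.float64(-0.002))]
```

Run:
```python
from h import *
from scipy.optimize import least_squares
p0=imaging.snapshot("top");p=imaging.snapshot("scene")
L=np.array([(197,153),(283,200),(222,300),(137,252)])/5+[225,155]
Rr=np.array([(375,275),(440,355),(350,432),(285,352)])/5+[225,155]
W=np.array([atz(p0,q,.0525) for q in np.vstack([L,Rr])])
sr=np.array([(408,266),(500,299),(447,363),(352,328)])/6+[300,160]
sl=np.array([(270,190),(336,237),(245,280),(180,235)])/6+[300,160]
def pr(v):
    a=np.radians(v[0]);M=np.array([[np.cos(a),-np.sin(a)],[np.sin(a),np.cos(a)]])
    X=W.copy();X[:,:2]=(W[:,:2]-C)@M.T+C
    return proj(p,X)+v[1:3]
best=None
for a in range(4):
  for b in range(4):
    for da in(1,-1):
      o=np.vstack([np.roll(sr[::da],a,0),np.roll(sl[::da],b,0)])
      f=least_squares(lambda v:(pr(v)-o).ravel(),[54,0,0])
      if best is None or f.cost<best[0]: best=(f.cost,f.x,f.fun.reshape(-1,2))
print(best[0],np.round(best[1],2));print(np.round(best[2],1).tolist());st()
```

```text
0.6667793970488289 [55.31  2.83  0.28]
[[0.0, -0.3], [-0.6, 0.2], [-0.4, 0.2], [0.1, -0.4], [0.4, 0.3], [0.2, -0.1], [-0.0, 0.4], [0.3, -0.1]]
13.85 [0.4641 0.0488 0.0404] yang 104.08 tilt [ 0.002  0.001 -1.   ] F [ 1.37 -0.42  7.59] op 0.006
```

The nest-corner fit in the scene view, with its own pixel offset, gives 55.3° (residuals ≤0.6 px). Tool says 54.0° and top 53.6°. All three agree within the ±1.7° capture range. I'll advance 5° slowly and re-measure before releasing.

```bash
python3 -m creep '[[255,0,-0.0017,0,-1],[255,-0.0001,-0.0035,0,-2],[255,-0.0001,-0.0052,0,-3],[255,-0.0002,-0.007,0,-4],[255,-0.0004,-0.0087,0,-5],[255,-0.0004,-0.0087,0,-5]]'
python3 -c "
from h import *
st();ta();print(angle2('top',half=70)[1:])
p=imaging.snapshot('scene')
cv2.imwrite('pics/s13.png',cv2.resize(p['image'][160:260,300:420],None,fx=6,fy=6,interpolation=cv2.INTER_CUBIC))"
```

```text
clock: 14.6
tool_pos: [0.4667, 0.0407, 0.0404]
eef_rot: [-0.166, 0.986, 0.0, 0.001]
contact_force: [1.3, 0.7, 6.5]
opening: 0.005
14.6 [0.4667 0.0407 0.0404] yang 109.09 tilt [ 0.002  0.001 -1.   ] F [1.34 0.67 6.53] op 0.005
tool r,ang 0.0989 58.95
(np.float64(58.65), np.float64(25.2))
```

View pics/s13.png

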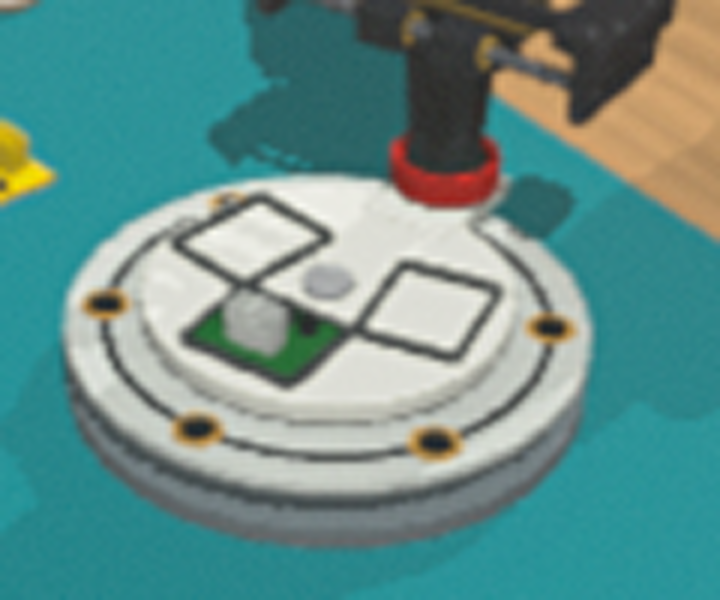

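Run:
```python
from h import *
from scipy.optimize import least_squares
p0=imaging.snapshot("top");p=imaging.snapshot("scene")
L=np.array([(197,153),(283,200),(222,300),(137,252)])/5+[225,155]
Rr=np.array([(375,275),(440,355),(350,432),(285,352)])/5+[225,155]
W=np.array([atz(p0,q,.0525) for q in np.vstack([L,Rr])])
sr=np.array([(405,262),(502,291),(458,357),(358,325)])/6+[300,160]
sl=np.array([(262,196),(331,238),(245,284),(173,241)])/6+[300,160]
def pr(v):
    a=np.radians(v[0]);M=np.array([[np.cos(a),-np.sin(a)],[np.sin(a),np.cos(a)]])
    X=W.copy();X[:,:2]=(W[:,:2]-C)@M.T+C
    return proj(p,X)+v[1:3]
best=None
for a in range(4):
  for b in range(4):
    for da in(1,-1):
      o=np.vstack([np.roll(sr[::da],a,0),np.roll(sl[::da],b,0)])
      f=least_squares(lambda v:(pr(v)-o).ravel(),[54,0,0])
      if best is None or f.cost<best[0]: best=(f.cost,f.x)
print(best[0],np.round(best[1],2))
```

```text
0.9156388914596383 [59.64  2.97  0.27]
```

Estimates are 58.7° (top), 59.0° (tool) and 59.6° (scene). I'll advance another 0.6°, then lift straight up gently so the plunger springs out.

```bash
python3 -m creep '[[255,0,-0.0010,0,-0.6],[255,0,-0.0010,0,-0.6],[255,0,-0.0010,-0.002,-0.6],[255,0,-0.0010,-0.004,-0.6],[255,0,-0.0010,-0.006,-0.6],[255,0,-0.0010,-0.006,-0.6]]'
python3 -c "
from h import *
F=[]
for i in range(3):
    p=imaging.snapshot('scene'); F.append(telemetry.get_state()['contact_force'])
print(np.round(np.mean(F,0),2));st()
cv2.imwrite('pics/s14.png',cv2.resize(p['image'][160:260,300:420],None,fx=6,fy=6,interpolation=cv2.INTER_CUBIC))"
```

```text
clock: 15.55
tool_pos: [0.4669, 0.0399, 0.0463]
eef_rot: [-0.171, 0.985, 0.0, 0.001]
contact_force: [0.8, 0.1, 4.1]
opening: 0.005
[1.33 0.39 4.65]
15.7 [0.4669 0.0399 0.0462] yang 109.7 tilt [ 0.002  0.001 -1.   ] F [0.66 0.61 4.26] op 0.006
```

View pics/s14.png

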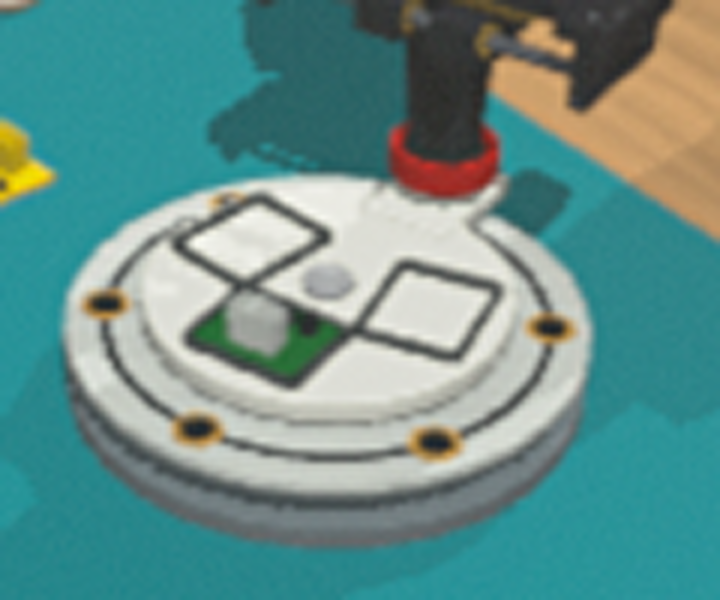

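The plunger is following the fingers out (about 4.6 N at 6 mm of lift, cap raised), so it has entered the hole. I'll finish the release and retreat upward.

```bash
python3 -m creep '[[255,0,0,-0.002,0],[255,0,0,-0.004,0],[255,0,0,-0.006,0],[255,0,0,-0.009,0],[255,0,0,-0.014,0],[255,0,0,-0.025,0],[255,0,0,-0.05,0],[255,0,0,-0.09,0],[255,0,0,-0.13,0],[255,0,0,-0.13,0]]'
python3 -m creep '[[255,0.04,0,-0.01,0],[255,0.09,0,-0.02,0],[255,0.13,0,-0.03,0],[255,0.13,0,-0.03,0],[255,0.13,0,-0.03,0]]'
python3 -c "
from h import *
st()
p=imaging.snapshot('scene')
for d in imaging.place_of(p,'plunger_top')[:1]:
    print(d,atz(p,d['location'][::-1],.08))
cv2.imwrite('pics/s15.png',cv2.resize(p['image'][140:270,290:450],None,fx=5,fy=4.6,interpolation=cv2.INTER_CUBIC))
p,a,e=angle2('top',half=100);print(a,e)
for d in imaging.place_of(p,'plunger_top')[:1]: print(d,atz(p,d['location'][::-1],.08),pl(60))
cv2.imwrite('pics/t15.png',p['image'])"
```

```text
clock: 16.95
tool_pos: [0.4675, 0.0396, 0.1789]
eef_rot: [-0.171, 0.985, 0.0, 0.003]
contact_force: [0.2, 0.5, -0.6]
opening: 0.005
clock: 17.58
tool_pos: [0.3443, -0.0043, 0.206]
eef_rot: [-0.171, 0.985, 0.0, 0.0]
contact_force: [-0.0, -0.4, -0.7]
opening: 0.001
17.57 [ 0.3443 -0.0043  0.206 ] yang 109.67 tilt [ 0.001  0.001 -1.   ] F [-0.   -0.38 -0.66] op 0.001
{'location': [183.1, 369.9], 'score': 0.66} [0.47607211 0.03830081 0.08      ]
59.64 14.3
{'location': [248.3, 296.9], 'score': 0.6} [0.46808744 0.03908509 0.08      ] [0.46629057 0.03863403]
```

View pics/s15.png

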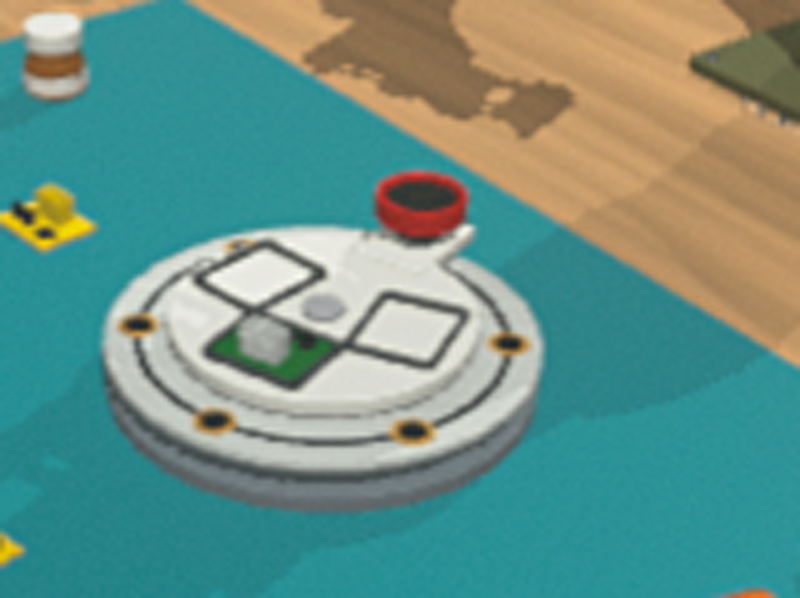

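View pics/t15.png

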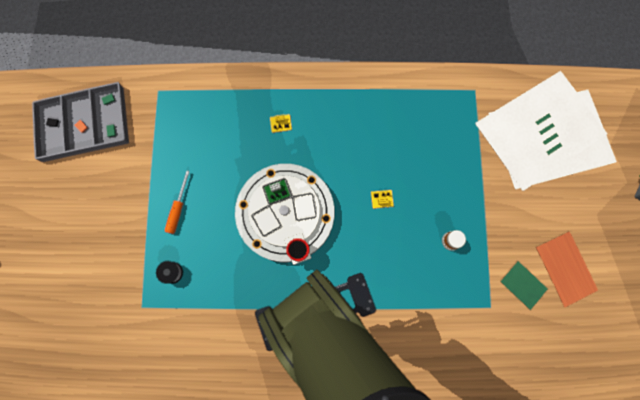

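The cap stands clear of the arm with its stem showing, as at the start. It is over the next hole at top pixel (298,249), with five empty holes visible. The table measures 59.6°, the board is in its nest, and the bystanders are unmoved. I'll hand it in.

```bash
python3 -c "
from h import *
print(r.finish_job());st()"
```

```text
the job is handed in; nothing more can be done
None
the job is handed in; nothing more can be done
```

The table is turned counter-clockwise to its next index hole and the plunger has sprung back out. I handed the job in just after 17.6 s on the robot's clock, with the arm clear of everything; no verdict is reported.

- **Pressing:** I pressed the plunger in about 10 mm at about 7 N, short of its stop, and kept it pressed for the whole turn.
- **Release:** I lifted straight up, and the plunger followed the fingers out.
- **Last checks:** The top camera put the table at 59.6° and the cap within 2 mm of the next hole's position. The cap stands clear of the arm as it did at the start, the board is in its nest, and the reel, jar, screwdriver and yellow look-alikes look unmoved. I judged "fully out" from the pictures and did not measure the cap's height.

Two readings disagreed along the way:
- **Finger length:** The closed fingertips touched the dish about 30 mm lower than the reported tool position implied. I found the contact by force instead.
- **Table angle:** The scene camera read 55–58° where the top camera and the tool read 54°. A fit to the nest corners brought it to 55.3°, and just before release all three agreed within about 1°. After release the scene camera still placed the cap about 10 mm from the hole in x; I put that down to that camera's own offset.

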